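# Level the sprung table with its foot and hold it there

## Task

Lay the spirit level in the pocket on top of the sprung levelling table, bubble glass facing up, and let go of it. Then take the table's wing knob, push that end of the table down until the foot under the knob stands firmly on its steel pad, and turn the knob to lengthen or shorten the foot until the bubble rests between its two lines while the foot is pressed on the pad. The program finishes while holding: stay there gripping the knob and pressing down so that the bubble stays centred, and leave the gear, the bearing and the bush standing beside the table where they are.

Things in the scene. Friction and masses are not known exactly. Their poses are not given: they have to be found in the camera images.
- table_base: Fixed base of the levelling table, a grey plate 240 x 100 x 10 mm. Origin on its underside; its x axis runs along the table from the knob end (knob axis at x = -105 mm) to the hinge end (hinge axis at x = +90 mm, parallel to its y, 38 mm above the bench), z up. The table stands crosswise before the robot, knob end to the robot's right.
- plate (a joint): Tilt of the bare steel top plate (212 x 96 x 12 mm) about the hinge, rad: 0 is level, + is knob end up. Springs lift it to its stop at +0.07; about 5 to 9 N down at the knob, 195 mm from the hinge, pushes it down. It comes up again when let go.
- pocket (a point): Centre of the pocket's floor on top of the plate, x along the pocket towards the hinge, z up out of the plate; tilts with the plate. The pocket is 125 x 35 mm between dark steel fences 6 mm high; the side fences are only at the four corners, so the middle 80 mm of both long sides is open for fingers. Its centre is 125 mm from the knob's axis and 70 mm from the hinge.
- level: The spirit level as a loose body, a bright aluminium bar 120 x 30 x 34 mm, about 0.17 kg, with a vial in a window in its top face. Origin in the middle of its underside, x along its length, z up through the glass. It may lie in the pocket either way round.
- level_center (a point): Centre of the spirit level, 17 mm above its underside; axes as level. It is to be gripped across its 30 mm width, in the upper half of its height.
- bubble (a joint): How far the bubble (white, 16 mm long, in a yellow-green vial) stands from the middle of the vial, m, + towards the level's own +x end; it goes to the higher end, 6 mm for each degree of tilt, at most 22 mm, and takes about 1 s to settle. The two black lines on the glass stand 10.5 mm either side of the middle, so the bubble lies between them within 2.5 mm of 0.
- knob_grip (a point): Grip point of the black wing knob, on its axis, 40 mm above the plate's top and 14 mm below the top of the wing; x along the wing, z up the axis. The wing is 44 mm long, 12 mm thick, 36 mm high and stands on a round collar 34 mm across whose top is 20 mm below this point. Grip it across the 12 mm.
- knob (a joint): Turn of the knob, rad, 0 to 2.3, + clockwise seen from above. Each radian clockwise lengthens the foot by 7 mm; from its start the knob must go clockwise by about 0.5 to 1.4 rad. It stays where it is left (friction about 0.15 N m). As a pressed foot is lengthened it lifts the knob end, so raise the hand along with it or ease off while turning.
- foot: Round-nosed steel foot under the plate, below the knob, tip radius 9 mm; origin at its lowest point. It hangs clear of the pad until the knob end is pushed down.
- pad: Fixed steel disc 32 mm across and 12 mm thick let into the base under the foot; origin in the middle of its underside, so its top is 12 mm higher. Its height differs from start to start.
- gear: Loose dark pump gear 52 mm across, 29 mm high; bystander. Origin under its centre.
- big_bearing: Loose ball bearing 68 mm across, 18 mm high; bystander. Origin under its centre.
- bush: Loose bronze bush 32 mm across, 34 mm high; bystander. Origin under its centre.

How it is judged:
On the way:
1. the spirit level lies in the pocket, glass up, and is let go (x of level_center in the frame of pocket between -0.005 and 0.005 m and y of level_center in the frame of pocket between -0.005 and 0.005 m and z of level_center in the frame of pocket between 0.014 and 0.02 m and angle between the x axis of level_center and the x axis of pocket, either way round below 0.08 rad and angle between level_center's own z axis and vertical below 0.2 rad and contact force between the fingers and level below 0.2 N), for 0.2 s.
At the end, for the whole second after the job is handed in: The spirit level lies in the pocket (within 5 mm of its middle, down on its floor, in line within 0.08 rad, glass up), touched by no finger; the bubble is within 2.5 mm of the middle; the foot presses on the pad with more than 2 N; the fingers still hold the knob (more than 1 N) (all of step 1 and value of joint bubble between -0.0025 and 0.0025 m and contact force between foot and pad above 2 N and contact force between the fingers and knob above 1 N); the arm keeps its last pose, push and grip.
It fails at once if the gear, the bearing or the bush is shifted by more than 20 mm (distance of any of gear, big_bearing, bush from where it was at the start of the episode above 0.02 m).
It also fails if it takes over 64 s, if anything falls off the work surface, if the arm or the gripper's body presses on something with over 40 N, if the wrist force passes 120 N, or if a joint passes its speed limit or range.

## Robot

A 7-joint arm with a two-finger parallel gripper is mounted at the origin on a cart in front of the work surface, level with it; the furniture and walls round the work are solid. World frame = base frame: x ahead of the robot, y to its left, z up, the work surface at z = 0. Lengths are in m, angles in rad, forces in N, time in s.
With the tool pointing down it reaches from about 0.425 to 0.95 m from the base axis. Payload 16.7 kg.
Tool frame: the origin (TCP) lies midway between the tips of the shut fingers; the grasp point (between the pads) lies grip_depth behind it (grip_depth is the distance from the TCP to the grasp point, in m); z points along the fingers, y is the line along which they close (so a half turn about z gives the same grasp; the last joint's range is limited). The gripper opens to 94 mm and grips with 3 to 60 N. Pads are 16 mm wide; open, the fingers measure 119 mm over their backs; the gripper's body (75 mm by 177 mm) begins 78 mm behind the grasp point.
Start: joints at [-1.494, 0.426, 0.074, 1.606, -0.034, 1.111, -0.067], TCP at [0.151, 0.658, 0.205] pointing down, gripper open.
Joint ranges: [-2.85, 2.85], [-0.5, 2.14], [-1.23, 1.37], [0.21, 2.46], [-1.02, 4.16], [0.16, 2.05], [-2.73, 2.73]. Speed limits (rad/s): [1.89, 1.89, 2.39, 2.39, 3.01, 3.01, 3.01].

## Interface

Orientations are given as a unit quaternion [x, y, z, w].
In Python, from cell import observe, camera, hand_in, grip_depth gives the robot as it stands.
- The arm moves only by the tool arm_command, never from a script. Its argument "targets" is a list that holds one entry, the list of rows, each a list of 5 numbers: the finger opening in m, from 0 to 0.094, then the shift along the tool's x, y, z in m, then the turn about the tool's z in degrees. A call has 1 to 5 rows; each row shifts and turns the commanded pose from where the row before left it, along the tool's axes as they then stand; what a row does not reach is not made up. A row lasts 1/10 s, in which the tool goes at most 50 mm and 8.59 degrees, less where a joint would pass 70% of its speed; a pose out of reach is approached as far as the arm can. A call with a gripper value outside its range is refused whole. The fingers move at their own pace and stop on an object; "force" is the grip in N (left out, the last holds). Time passes only in rows, so rows that do not move let the fingers close. It gives the time, the measured TCP pose, the force, the opening and the grip force at its end, in the units of the state.
- observe(): the state, without advancing time (a new reading comes with each control period).
- camera(name): name is "scene" or "top"; returns a dict with "img" (420x560x3 uint8, red, green, blue), "range_z" (420x560 float32, m along the optical axis (not along the pixel's ray), 0 where there is no reading), "camera_matrix" (3x3 intrinsics, pixels), "pose" (4x4, takes a point from camera to world coordinates). Camera axes: x right, y down, z forward; pixel columns grow to the right and rows downward; lengths in m; the calibration is good to about 2 mm. A picture is of the moment at which its call begins.
- hand_in(): hands the job in; it is judged then, once.
The state is a dict: "clock": time; "joints": joint angles; "joint_vel": joint speeds; "effort": joint torques, N m; "position": TCP position; "tool_rot": TCP orientation; "force": force on the tool from outside, world axes, zero at the start; "torque": the same for the moment, N m; "width": finger opening in m; "grasp_force": force on a finger pad.
Only numpy, scipy, OpenCV 4.12 (cv2) and the standard library are available. Lean on these libraries where they do the work, as an engineer would, in place of code of your own. Each camera call takes 0.05 s, during which the arm holds its last target. There are 200 camera calls.

## Working session

There is one attempt and no reset: what is moved stays moved. The work goes in short steps, Python scripts to look and compute and a tool call to move; the robot and the scene stay as the last step left them, time stands still between calls to the robot, and variables do not carry over. Pictures are saved under pics/ and viewed, at most 10 in all, crops included, and the job is handed in when it is done.

Besides the shell and the picture viewer there is one more tool, called after "Call:" as a command line: name --argument value ..., lists and objects as JSON in quotes. arm_command: Moves the arm, as the interface text tells. Its arguments: {"type":"object","properties":{"targets":{"type":"array"},"force":{"type":"number"}},"required":["targets"]}

```bash
mkdir -p pics
cat > h.py <<'E'
import numpy as np, cv2
from cell import observe, camera, hand_in, grip_depth
def cloud(c):
    z=c["range_z"].astype(float);K=np.array(c["camera_matrix"]);P=np.array(c["pose"])
    v,u=np.mgrid[:z.shape[0],:z.shape[1]]
    p=np.stack([(u-K[0,2])/K[0,0]*z,(v-K[1,2])/K[1,1]*z,z],-1)
    w=p@P[:3,:3].T+P[:3,3]; w[z==0]=np.nan
    return w
def save(c,n,crop=None,s=1):
    im=c["img"][:,:,::-1]
    if crop: im=im[crop[1]:crop[3],crop[0]:crop[2]]
    cv2.imwrite("pics/"+n,cv2.resize(im,None,fx=s,fy=s,interpolation=cv2.INTER_CUBIC))
E
python3 - <<'E'
from h import *
o=observe();print(o,grip_depth)
a=camera("top");b=camera("scene")
np.save("top.npy",cloud(a));np.save("scene.npy",cloud(b));np.savez("c.npz",a=a["img"],b=b["img"])
save(a,"top0.png");save(b,"scene0.png");print(a["pose"],b["pose"],a["camera_matrix"])
E
```

```text
{'clock': 0.0, 'joints': array([-1.49448974,  0.42670121,  0.07385209,  1.60661083, -0.0341143 ,
        1.11082071, -0.06707264]), 'joint_vel': array([-0.00122537,  0.00130626, -0.0008286 ,  0.0018651 , -0.00079043,
        0.00181247, -0.0003007 ]), 'effort': array([-3.54658678e-04, -9.35866714e+01,  3.66606094e+00, -4.54154670e+01,
       -4.89395787e-02,  2.07245699e-02,  1.43596571e-04]), 'position': array([0.15105432, 0.65742076, 0.20479452]), 'tool_rot': array([ 1.12669452e-01,  9.93632319e-01, -6.39548689e-04, -3.22573168e-05]), 'force': array([-0.4288975 ,  0.04544692,  0.19332225]), 'torque': array([-0.01115411,  0.00102051, -0.01744676]), 'grasp_force': 0.0, 'width': 0.09367775037664537} 0.0188
[[-0.02472105 -0.98730475  0.15690189  0.49740517]
 [-0.99961345  0.02640987  0.00868761  0.01471835]
 [-0.01272108 -0.15662647 -0.98757598  0.97078585]
 [ 0.          0.          0.          1.        ]] [[ 0.67069548 -0.36947528  0.64316063 -0.075386  ]
 [-0.741358   -0.3063585   0.59710366 -0.6158623 ]
 [-0.02357731 -0.877287   -0.47938672  0.61744517]
 [ 0.          0.          0.          1.        ]] [[452.95571512   0.         277.54069593]
 [  0.         452.95571512 207.75596054]
 [  0.           0.           1.        ]]
```

View pics/top0.png

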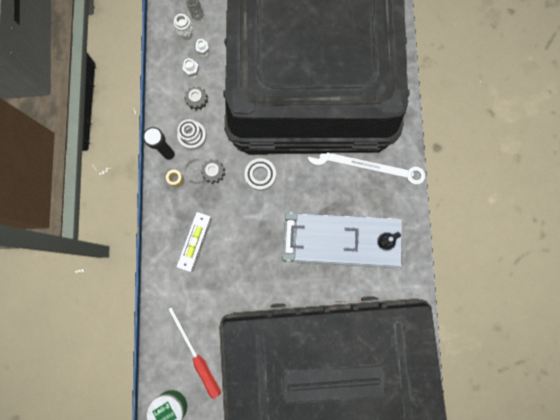

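View pics/scene0.png

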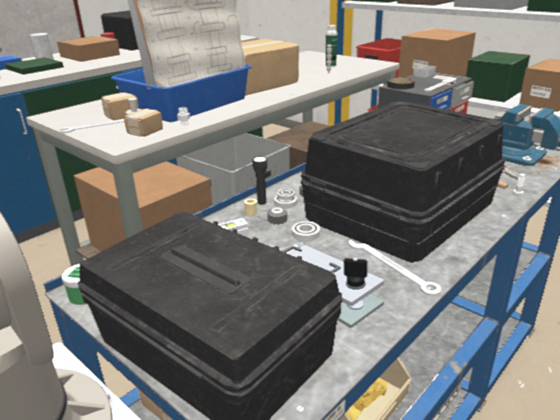

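The top view shows the level at (194,242), glass up. The table spans columns 285–402 with the knob at (389,240) and the pocket between brackets at (296,238) and (352,238). The black cases lie ahead of and behind it.

Run:
```python
from h import *
W=np.load("top.npy");im=np.load("c.npz")["a"].astype(int)
def rect(m,name):
    p=W[m]; r=cv2.minAreaRect(p[:,:2].astype(np.float32)*1000); print(name,m.sum(),r,np.round(np.median(p,0),4))
box=lambda x0,y0,x1,y1:(np.mgrid[:420,:560][1]>=x0)&(np.mgrid[:420,:560][1]<x1)&(np.mgrid[:420,:560][0]>=y0)&(np.mgrid[:420,:560][0]<y1)
z=W[:,:,2]
print("bench",np.nanmedian(z[280:295,230:270]))
rect(box(165,200,225,282)&(z>0.022),"level")
b=box(278,205,410,272)
rect(b&(z>0.03),"plate")
for lo in(.065,.075,.085,.095):rect(box(365,222,410,258)&(z>lo),"knob%g"%lo)
for y in (222,240,258):
  print([ (u,*np.round(W[y,u],4)) for u in range(284,408,12)])
# pocket fences dark
d=b&(im.sum(2)<230)&(np.mgrid[:420,:560][1]<368)
rect(d&(np.mgrid[:420,:560][1]>335),"fenceK");rect(d&(np.mgrid[:420,:560][1]<315)&(np.mgrid[:420,:560][1]>288),"fenceH")
print("case front",np.nanmax(z[300:,225:440]),"back",np.nanmax(z[:150,230:405]), "case edges", W[318,260],W[140,260],W[120,330],W[310,400])
print("level z",np.nanpercentile(z[box(185,225,203,260)],[5,50,95]))
c=np.load("c.npz")["a"][200:285,160:410,::-1]
cv2.imwrite("pics/t1.png",cv2.resize(c,None,fx=3.2,fy=3.2,interpolation=cv2.INTER_CUBIC))
```

```text
bench -0.00011445323855763245
level 827 ((581.21875, 199.7427978515625), (31.120962142944336, 119.29053497314453), 70.11991882324219) [0.5809 0.1999 0.0326]
plate 5406 ((577.262451171875, -106.50531768798828), (236.18914794921875, 101.6257553100586), 85.60982513427734) [ 0.5749 -0.11    0.0516]
knob0.065 284 ((570.4790649414062, -189.23233032226562), (37.21961212158203, 34.13811111450195), 81.05340576171875) [ 0.5684 -0.1899  0.1055]
knob0.075 230 ((568.8073120117188, -189.1600341796875), (39.46031188964844, 30.12916374206543), 88.77198028564453) [ 0.5669 -0.1908  0.1088]
knob0.085 153 ((569.4237670898438, -189.7293243408203), (11.862183570861816, 43.54595947265625), 27.859573364257812) [ 0.5685 -0.1877  0.1103]
knob0.095 149 ((569.4237670898438, -189.7293243408203), (11.862183570861816, 43.54595947265625), 27.859573364257812) [ 0.5685 -0.1885  0.1104]
[(284, np.float64(0.6206), np.float64(0.0101), np.float64(-0.0036)), (296, np.float64(0.6178), np.float64(-0.0154), np.float64(0.0129)), (308, np.float64(0.6132), np.float64(-0.0391), np.float64(0.0443)), (320, np.float64(0.6126), np.f
[... 1693 characters left out ...]
at64(-0.132), np.float64(0.0559)), (368, np.float64(0.5359), np.float64(-0.156), np.float64(0.0561)), (380, np.float64(0.5352), np.float64(-0.1792), np.float64(0.0595)), (392, np.float64(0.5346), np.float64(-0.2034), np.float64(0.0582)), (404, np.float64(0.5364), np.float64(-0.2431), np.float64(-0.0013))]
fenceK 0 ((0.0, 0.0), (0.0, 0.0), 0.0) [nan nan nan]
fenceH 0 ((0.0, 0.0), (0.0, 0.0), 0.0) [nan nan nan]
case front 0.17919116910772315 back 0.23332197047672731 case edges [0.43210438 0.05735404 0.15871112] [0.76309316 0.05249775 0.13284013] [ 0.77041235 -0.07398593  0.21284184] [ 0.44059352 -0.18518173  0.16808859]
level z [-0.00114784  0.02902878  0.03504694]
  return _methods._mean(a, axis=axis, dtype=dtype,
  ret = um.true_divide(
```

View pics/t1.png

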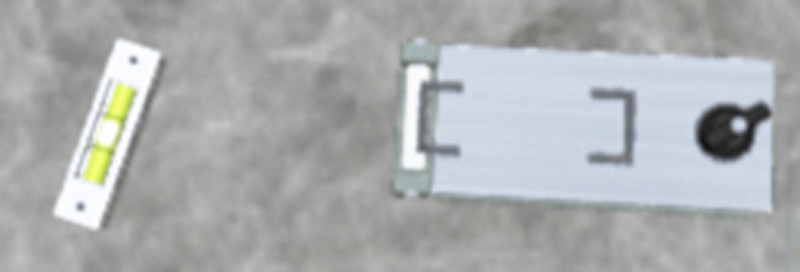

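The crop gives the pocket centre at about pixel (325,238), with the wing pointing up and right from the knob. The level points about −20° and the table axis about 85.6°. I'll move above the level now.

Call:
arm_command --targets '[[[0.07,-0.035,-0.023,0,0],[0.07,-0.035,-0.023,0,0],[0.07,-0.035,-0.023,0,0],[0.07,-0.035,-0.023,0,0],[0.07,-0.035,-0.023,0,0]]]'

```text
clock: 0.6
position: [0.2968, 0.505, 0.2053]
tool_rot: [0.113, 0.994, -0.0, -0.0]
force: [0.8, 1.1, -0.3]
width: 0.0699
grasp_force: 0.0
```

Call:
arm_command --targets '[[[0.07,-0.035,-0.023,0,0],[0.07,-0.035,-0.023,0,0],[0.07,-0.035,-0.023,0,0],[0.07,-0.035,-0.023,0,0],[0.07,-0.035,-0.023,0,0]]]'

```text
clock: 1.1
position: [0.4416, 0.3537, 0.2054]
tool_rot: [0.113, 0.994, -0.0, -0.0]
force: [1.5, 0.8, -0.4]
width: 0.0701
grasp_force: 0.0
```

Call:
arm_command --targets '[[[0.07,-0.035,-0.023,0,0],[0.07,-0.035,-0.023,0,0],[0.07,-0.035,-0.023,0,0],[0.07,-0.035,-0.023,0,0],[0.07,-0.035,-0.023,0,7]]]'

```text
clock: 1.6
position: [0.5864, 0.2025, 0.2053]
tool_rot: [0.173, 0.985, -0.0, -0.0]
force: [0.4, 0.8, -0.5]
width: 0.0699
grasp_force: 0.0
```

```bash
cat >> h.py <<'E'
from scipy.spatial.transform import Rotation as R
def delta(tx,ty,tz,yaw):
    """shift in tool axes (before turn) and turn so TCP reaches xyz with tool x at yaw deg"""
    o=observe();r=R.from_quat(o["tool_rot"]).as_matrix();a=np.degrees(np.arctan2(r[1,0],r[0,0]))
    print("t",round(o["clock"],2),"pos",np.round(o["position"],4),"yaw",round(a,2),"F",np.round(o["force"],2),"T",np.round(o["torque"],3),"w",round(o["width"],4),round(o["grasp_force"],2),"q",np.round(o["joints"],2),"tilt",np.round(r[:2,2],4))
    print("d",np.round(r.T@(np.array([tx,ty,tz])-o["position"]),4),"turn",round((a-yaw+180)%360-180,2))
E
python3 -c "
from h import *
delta(.5812,.1997,.007,160.1)"
```

```text
t 1.6 pos [0.5864 0.2025 0.2053] yaw 160.05 F [ 0.38  0.82 -0.52] T [ 0.03   0.014 -0.021] w 0.0699 0.0 q [-0.71  0.35  0.36  1.75 -0.14  1.07  0.91] tilt [-0.0004 -0.0001]
d [ 0.0039 -0.0043  0.1983] turn -0.05
```

Call:
arm_command --targets '[[[0.07,0.004,-0.004,0.04,0],[0.07,0,0,0.045,0],[0.07,0,0,0.045,0],[0.07,0,0,0.04,0],[0.07,0,0,0.028,0]]]'

```text
clock: 2.1
position: [0.579, 0.2011, 0.0045]
tool_rot: [0.173, 0.985, -0.001, -0.001]
force: [0.1, 0.5, -0.2]
width: 0.0701
grasp_force: 0.0
```

Call:
arm_command --targets '[[[0.02,0,0,0,0],[0.02,0,0,0,0],[0.02,0,0,0,0],[0.02,0,0,0,0],[0.02,0,0,0,0]]]' --force 25

```text
clock: 2.6
position: [0.5811, 0.202, 0.0088]
tool_rot: [0.173, 0.985, 0.001, 0.001]
force: [-0.1, 0.6, -0.0]
width: 0.0335
grasp_force: 0.0
```

Run:
```python
from h import *
delta(.5812,.1997,.007,160.1)
W=np.load("top.npy");im=np.load("c.npz")["a"].astype(int)
# fence pixels: dark vs plate in grey
g=im.sum(2)/3
sub=g[212:268,285:368]
u=np.mgrid[:420,:560][1];v=np.mgrid[:420,:560][0]
m=(g<135)&(u>288)&(u<362)&(v>222)&(v<258)
m&= (W[:,:,2]>.035)
print(m.sum())
p=W[m][:,:2];print(cv2.minAreaRect((p*1000).astype(np.float32)))
# knob wing top
k=(W[:,:,2]>.095)&(u>365)&(u<410)&(v>222)&(v<258)
q=W[k];c=q.mean(0);print("wing",c,np.linalg.svd(q[:,:2]-c[:2])[2][0])
for r in (224,228,238,250,254): print(r,g[r,286:364].astype(int))
```

```text
t 2.6 pos [0.5811 0.202  0.0088] yaw 160.07 F [-0.1   0.59 -0.05] T [ 0.012 -0.008 -0.029] w 0.0335 0.0 q [-0.65  0.58  0.28  1.9  -0.24  0.69  0.99] tilt [0.0016 0.001 ]
d [-0.0009 -0.0021  0.0018] turn -0.03
155
((578.8648681640625, -69.38101196289062), (133.45848083496094, 43.87921142578125), 85.10083770751953)
wing [ 0.56892445 -0.18865716  0.11007484] [-0.47010787  0.88260897]
224 [165 228 248 249 249 245 236 229 184 156 169 216 215 212 211 213 214 211
 214 220 219 219 218 218 219 219 218 219 218 219 218 218 218 218 217 218
 218 218 219 218 217 217 217 216 217 216 216 216 216 217 216 216 216 217
 216 216 215 216 215 216 215 214 214 213 214 214 213 214 212 213 213 215
 214 213 214 212 213 212]
228 [173 234 250 249 233 156 117 128 139 141 137 158 167 167 164 162 155 150
 173 210 218 216 217 217 216 216 217 218 219 219 217 218 219 218 218 217
 219 218 218 218 218 218 218 218 218 219 217 217 218 217 219 219 219 218
 217 219 218 213 183 149 137 135 138 147 150 148 142 140 144 159 163 170
 187 212 217 217 216 216]
238 [225 247 251 248 190 125 117 139 162 174 201 215 215 216 215 215 21
[... 194 characters left out ...]
10 211 211 213 203 149 114 130
 180 209 213 211 213 213]
250 [242 249 250 249 250 249 228 174 156 168 205 212 211 211 211 213 211 212
 214 213 212 213 212 211 212 213 212 212 212 212 213 212 212 213 213 212
 213 213 211 211 211 212 211 212 211 212 213 211 212 212 211 213 213 213
 211 214 209 191 151 139 137 130 128 132 136 135 131 130 134 129 126 152
 202 213 213 213 212 213]
254 [162 162 156 158 163 165 168 163 160 182 211 215 214 214 213 213 213 215
 214 213 214 215 213 213 213 213 213 214 214 214 213 214 212 213 213 213
 214 213 212 213 213 213 213 215 212 212 212 214 212 212 212 211 213 213
 212 212 213 212 213 213 212 212 213 211 212 214 212 213 213 213 213 213
 213 212 214 213 213 213]
```

Call:
arm_command --targets '[[[0.02,0,0,0,0],[0.02,0,0,0,0],[0.02,0,0,0,0]]]' --force 25

```text
clock: 2.9
position: [0.5809, 0.2019, 0.0086]
tool_rot: [0.173, 0.985, 0.0, 0.0]
force: [-1.8, -0.4, 10.0]
width: 0.0299
grasp_force: 25.0
```

Call:
arm_command --targets '[[[0.02,0,0,-0.02,0],[0.02,0,0,-0.04,0],[0.02,0,0,-0.04,0],[0.02,0,0,-0.03,0],[0.02,0,0,0,0]]]'

```text
clock: 3.4
position: [0.5825, 0.2023, 0.142]
tool_rot: [0.173, 0.985, 0.002, 0.002]
force: [0.6, 0.9, -1.7]
width: 0.03
grasp_force: 25.0
```

```bash
python3 -c "
from h import *
delta(.5789,-.0694,.12,85.5)"
```

```text
t 3.4 pos [0.5825 0.2023 0.142 ] yaw 160.04 F [ 0.63  0.92 -1.72] T [ 0.04  -0.08   0.024] w 0.03 25.0 q [-0.71  0.41  0.34  1.82 -0.17  0.93  0.93] tilt [0.0056 0.0032]
d [-0.0893 -0.2567  0.0211] turn 74.54
```

Call:
arm_command --targets '[[[0.02,-0.015,-0.043,0,0],[0.02,-0.015,-0.043,0,0],[0.02,-0.015,-0.043,0,0],[0.02,-0.015,-0.043,0,0],[0.02,-0.015,-0.043,0,0]]]'

```text
clock: 3.9
position: [0.5768, -0.0277, 0.137]
tool_rot: [0.173, 0.985, -0.0, -0.0]
force: [0.3, -0.4, -1.3]
width: 0.0299
grasp_force: 25.0
```

Call:
arm_command --targets '[[[0.02,-0.014,-0.042,0,0],[0.02,0,0,0,-8.1],[0.02,0,0,0,-8.1],[0.02,0,0,0,-8.1],[0.02,0,0,0,-8.1]]]'

```text
clock: 4.4
position: [0.5759, -0.0704, 0.1368]
tool_rot: [-0.111, 0.994, 0.0, -0.0]
force: [0.1, -0.3, -1.1]
width: 0.03
grasp_force: 25.0
```

Call:
arm_command --targets '[[[0.02,0,0,0,-8.1],[0.02,0,0,0,-8.1],[0.02,0,0,0,-8.1],[0.02,0,0,0,-8.1],[0.02,0,0,0,-8.1]]]'

```text
clock: 4.9
position: [0.5759, -0.0702, 0.1368]
tool_rot: [-0.449, 0.894, 0.0, -0.0]
force: [-0.3, 0.3, -2.2]
width: 0.0301
grasp_force: 25.0
```

Call:
arm_command --targets '[[[0.02,0,0,0,-8.1],[0.02,0,0,0,-8.1],[0.02,0,0,0,-8.1],[0.02,0,0,0,-8.1],[0.02,0,0,0,0]]]'

```text
clock: 5.4
position: [0.5721, -0.0707, 0.1304]
tool_rot: [-0.603, 0.797, 0.006, -0.007]
force: [0.0, -0.1, -2.1]
width: 0.03
grasp_force: 25.0
```

Run:
```python
from h import *
delta(.5789,-.0694,.12,-94.5)
a=camera("top");b=camera("scene");np.savez("d.npz",a=a["img"],b=b["img"],W=cloud(a),S=cloud(b))
A=cv2.resize(a["img"][190:290,240:420,::-1],None,fx=3,fy=3,interpolation=cv2.INTER_CUBIC)
B=cv2.resize(b["img"][180:340,220:400,::-1],None,fx=1.5,fy=1.875)
cv2.imwrite("pics/m1.png",np.hstack([A,B]))
```

```text
t 5.4 pos [ 0.5721 -0.0707  0.1304] yaw -105.78 F [ 0.04 -0.14 -2.11] T [ 0.089 -0.     0.023] w 0.03 25.0 q [ 0.32  0.38 -0.38  1.87  0.17  0.94  2.72] tilt [-0.0176  0.0007]
d [-0.0031 -0.0064  0.0103] turn -11.28
```

View pics/m1.png

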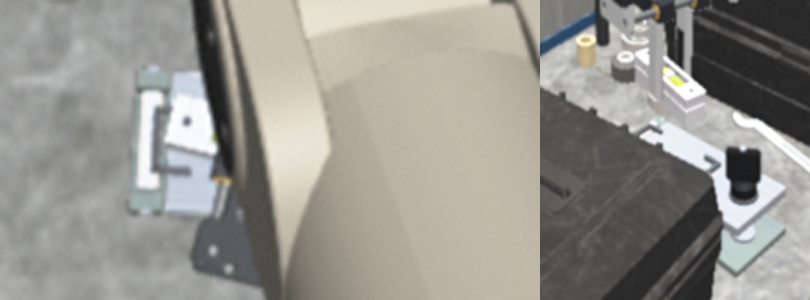

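The held level is just above the pocket, but joint 7 hit its limit. I'll turn the other way (level reversed, which is allowed).

Call:
arm_command --targets '[[[0.02,0,0,0,8.4],[0.02,0,0,0,8.4],[0.02,0,0,0,8.4],[0.02,0,0,0,8.4],[0.02,0,0,0,8.4]]]'

```text
clock: 6.0
position: [0.5728, -0.07, 0.1312]
tool_rot: [-0.274, 0.962, 0.001, -0.008]
force: [0.2, -0.1, -1.5]
width: 0.03
grasp_force: 25.0
```

Call:
arm_command --targets '[[[0.02,0,0,0,8.4],[0.02,0,0,0,8.4],[0.02,0,0,0,8.4],[0.02,0,0,0,8.4],[0.02,0,0,0,8.4]]]'

```text
clock: 6.5
position: [0.5729, -0.0699, 0.1314]
tool_rot: [0.089, 0.996, -0.002, -0.008]
force: [-0.1, 0.1, -2.3]
width: 0.0297
grasp_force: 25.0
```

Call:
arm_command --targets '[[[0.02,0,0,0,8.4],[0.02,0,0,0,8.4],[0.02,0,0,0,8.4],[0.02,0,0,0,8.4],[0.02,0,0,0,8.4]]]'

```text
clock: 7.0
position: [0.573, -0.0699, 0.1316]
tool_rot: [0.44, 0.898, -0.004, -0.006]
force: [-0.2, 0.2, -1.9]
width: 0.0297
grasp_force: 25.0
```

Call:
arm_command --targets '[[[0.02,0,0,0,8.4],[0.02,0,0,0,8.4],[0.02,0,0,0,8.4],[0.02,0,0,0,8.4],[0.02,0,0,0,0]]]'

```text
clock: 7.5
position: [0.5731, -0.0697, 0.1316]
tool_rot: [0.679, 0.734, -0.006, -0.005]
force: [-0.3, 1.1, -0.9]
width: 0.0299
grasp_force: 25.0
```

Run:
```python
from h import *
delta(.5789,-.0694,.09,85.5)
```

```text
t 7.5 pos [ 0.5731 -0.0697  0.1316] yaw 94.41 F [-0.32  1.14 -0.92] T [-0.096  0.054  0.032] w 0.0299 25.0 q [-0.14  0.36  0.19  1.9  -0.08  0.91  0.16] tilt [-0.0154 -0.0025]
d [-0.0001  0.0065  0.0415] turn 8.91
```

Call:
arm_command --targets '[[[0.02,0,0.003,0.01,4.5],[0.02,0,0.003,0.02,4.4],[0.02,0,0,0.02,0],[0.02,0,0,0,0],[0.02,0,0,0,0]]]'

```text
clock: 8.0
position: [0.5779, -0.07, 0.0815]
tool_rot: [0.732, 0.681, -0.007, -0.005]
force: [-0.0, 0.1, -1.6]
width: 0.0296
grasp_force: 25.0
```

Run:
```python
from h import *
delta(.5789,-.0694,.075,85.5)
a=camera("top");b=camera("scene");np.savez("d.npz",a=a["img"],b=b["img"],W=cloud(a),S=cloud(b))
A=cv2.resize(a["img"][200:280,280:370,::-1],None,fx=4.5,fy=5.6,interpolation=cv2.INTER_CUBIC)
B=cv2.resize(b["img"][220:320,290:390,::-1],(395,448),interpolation=cv2.INTER_CUBIC)
cv2.imwrite("pics/m2.png",np.hstack([A,B]))
```

```text
t 8.0 pos [ 0.5779 -0.07    0.0815] yaw 85.88 F [-0.01  0.12 -1.55] T [-0.104  0.042  0.001] w 0.0296 25.0 q [-0.15  0.43  0.2   1.92 -0.11  0.82  0.04] tilt [-0.0167 -0.0022]
d [0.0007 0.001  0.0065] turn 0.38
```

View pics/m2.png

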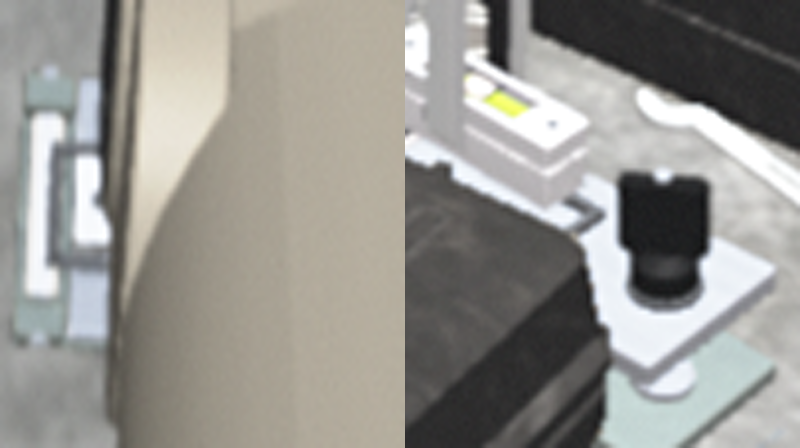

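The level sits over the pocket. In the top view its hinge end is inside the fence at about pixel (297–304, 228–244), and in the scene view the knob end is above the knob-side fence. I'll measure both ends.

Run:
```python
from h import *
D=np.load("d.npz");W=D["W"];S=D["S"];v,u=np.mgrid[:420,:560]
m=(u>288)&(u<306)&(v>215)&(v<255)&(W[:,:,2]>.095)&(W[:,:,2]<.125)
t=W[m];print(m.sum(),t.min(0),t.max(0))
for r in range(226,248,2): print(r,D["a"][r,290:306].mean(1).astype(int),np.round(W[r,296:305:2,2],3))
d=np.array([np.cos(np.radians(85.5)),np.sin(np.radians(85.5))]);n=np.array([d[1],-d[0]])
pc=np.array([.5789,-.0694])
q=(t[:,:2]-pc);print("top: along max",(q@d).max(),"across",np.percentile(q@n,[0,50,100]))
m=(u>310)&(u<345)&(v>235)&(v<280)&(S[:,:,2]>.09)&(S[:,:,2]<.115)&(S[:,:,1]<-.06)&(abs(S[:,:,0]-.578)<.03)
s=S[m];q=s[:,:2]-pc;print(m.sum(),"scene along min",np.percentile(q@d,[0,2,5]),"across",np.percentile(q@n,[0,2,50,98,100]),"z",np.percentile(s[:,2],[2,50,98]))
```

```text
99 [ 0.56549363 -0.02476077  0.09516286] [ 0.59449856 -0.01129649  0.11040073]
226 [243 180 123 121 120 114 120 127 127 129 126 101  56  44  83 120] [0.051 0.051 0.051 0.457 0.475]
228 [228 150 112 124 131 136 162 231 241 241 239 210 113  55  94 125] [0.013 0.108 0.105 0.455 0.473]
230 [217 140 115 128 138 145 178 248 252 250 251 248 150  64  96 120] [0.009 0.103 0.106 0.455 0.472]
232 [222 145 113 128 146 148 175 246 251 250 251 247 150  66  95 114] [0.043 0.108 0.105 0.453 0.468]
234 [196 128 117 145 157 149 169 246 251 248 231 180 105  74  95 105] [0.08  0.106 0.105 0.109 0.464]
236 [198 127 115 134 154 148 172 246 251 247 216 153 112  86  92  96] [0.088 0.109 0.106 0.109 0.46 ]
238 [183 118 115 133 155 161 195 247 250 249 249 248 235 153  91  81] [0.092 0.104 0.104 0.107 0.454]
240 [183 119 112 131 152 165 209 248 250 249 249 249 251 240 159  86] [0.1   0.106 0.106 0.107 0.422]
242 [176 116 122 142 153 157 192 242 248 246 247 247 251 246 173  91] [0.105 0.105 0.106 0.107 0.427]
244 [174 114 118 137 144 135 143 151 153 154 145 137 135 134 104  78] [0.074 0.082 0.084 0.082 0.436]
246 [155 112 101 107 116 119 120 120 119 121 120 119 126 134 101  79] [0.051 0.051 0.052 0.052 0.44 ]
top: along max 0.057239002365417395 across [-0.01708175 -0.00580475  0.01166155]
418 scene along min [-0.11078004 -0.10821201 -0.07160221] across [-0.01913904 -0.01741524 -0.0057134   0.01591693  0.0240439 ] z [0.0908226  0.10402135 0.10797789]
```

Call:
arm_command --targets '[[[0.02,0.002,0.002,0,0.4],[0.02,0,0,0.005,0],[0.02,0,0,0.005,0],[0.02,0,0,0.004,0],[0.02,0,0,0,0]]]'

```text
clock: 8.6
position: [0.5792, -0.0684, 0.0662]
tool_rot: [0.735, 0.678, -0.007, -0.005]
force: [0.3, -0.2, -1.6]
width: 0.0296
grasp_force: 25.0
```

Call:
arm_command --targets '[[[0.02,0,0,0.002,0],[0.02,0,0,0,0]]]'

```text
clock: 8.8
position: [0.5797, -0.0684, 0.0648]
tool_rot: [0.735, 0.678, -0.007, -0.005]
force: [-0.7, 0.1, -1.4]
width: 0.0299
grasp_force: 25.0
```

Call:
arm_command --targets '[[[0.02,0,0,0.002,0],[0.02,0,0,0,0]]]'

```text
clock: 9.0
position: [0.5797, -0.0683, 0.0628]
tool_rot: [0.735, 0.678, -0.007, -0.005]
force: [-0.1, 0.7, -1.9]
width: 0.0297
grasp_force: 25.0
```

Run:
```python
from h import *
delta(.5799,-.0679,.0625,85.5)
```

```text
t 9.0 pos [ 0.5797 -0.0683  0.0628] yaw 85.32 F [-0.07  0.69 -1.88] T [-0.068  0.068  0.004] w 0.0297 25.0 q [-0.15  0.46  0.2   1.93 -0.12  0.78  0.03] tilt [-0.0168 -0.0017]
d [0.0004 0.0002 0.0003] turn -0.18
```

Call:
arm_command --targets '[[[0.02,0,0,0.002,0],[0.02,0,0,0,0]]]'

```text
clock: 9.2
position: [0.5799, -0.0682, 0.0611]
tool_rot: [0.735, 0.678, -0.007, -0.005]
force: [-0.9, 1.6, 1.9]
width: 0.0303
grasp_force: 25.0
```

Call:
arm_command --targets '[[[0.02,0,0,0.0015,0],[0.02,0,0,0,0]]]'

```text
clock: 9.4
position: [0.5799, -0.0679, 0.0596]
tool_rot: [0.735, 0.678, -0.006, -0.005]
force: [0.5, 3.6, 3.9]
width: 0.03
grasp_force: 25.0
```

Run:
```python
from h import *
delta(.5799,-.0679,.0625,85.5)
b=camera("scene");save(b,"m3.png",(270,210,400,310),5)
```

```text
t 9.4 pos [ 0.5799 -0.0679  0.0596] yaw 85.34 F [0.51 3.61 3.85] T [ 0.524  0.08  -0.008] w 0.03 25.0 q [-0.15  0.46  0.2   1.93 -0.12  0.78  0.03] tilt [-0.0162 -0.0014]
d [ 0.     -0.     -0.0029] turn -0.16
```

View pics/m3.png

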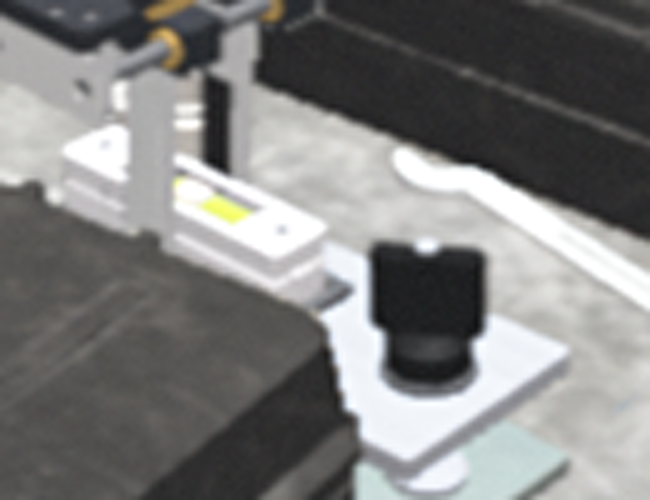

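The level's knob end sits on the pocket floor just inside the fence, and contact is felt. I'll release it.

Call:
arm_command --targets '[[[0.05,0,0,0,0],[0.05,0,0,0,0],[0.05,0,0,0,0],[0.05,0,0,0,0],[0.05,0,0,0,0]]]'

```text
clock: 9.95
position: [0.5796, -0.0685, 0.0594]
tool_rot: [0.735, 0.678, -0.007, -0.005]
force: [-0.1, 0.2, 0.4]
width: 0.0504
grasp_force: 0.0
```

Call:
arm_command --targets '[[[0.05,0,0,-0.02,0],[0.05,0,0,-0.04,0],[0.05,0,0,-0.04,0],[0.05,0,0,-0.02,0],[0.05,0,0,0,0]]]'

```text
clock: 10.45
position: [0.5833, -0.0683, 0.1826]
tool_rot: [0.735, 0.678, -0.005, -0.003]
force: [0.7, -0.3, -0.9]
width: 0.05
grasp_force: 0.0
```

Run:
```python
from h import *
# wing yaw 118, knob grip point
delta(.5692,-.1905,.16,118)
b=camera("scene");a=camera("top");S=cloud(b);W=cloud(a);np.savez("e.npz",a=a["img"],b=b["img"],W=W,S=S)
A=cv2.resize(a["img"][200:280,280:410,::-1],(400,400),interpolation=cv2.INTER_CUBIC)
B=cv2.resize(b["img"][220:300,290:390,::-1],(400,400),interpolation=cv2.INTER_CUBIC)
cv2.imwrite("pics/m4.png",np.hstack([A,B]))
v,u=np.mgrid[:420,:560]
m=(S[:,:,2]>.098)&(S[:,:,2]<.13)&(abs(S[:,:,0]-.569)<.03)&(abs(S[:,:,1]+.19)<.03)
q=S[m];print("scene wing",m.sum(),q.min(0),q.max(0))
m=(S[:,:,2]>.075)&(S[:,:,2]<.1)&(abs(S[:,:,0]-.575)<.03)&(abs(S[:,:,1]+.08)<.07)
q=S[m];print("level top",m.sum(),q.min(0),q.max(0)); 
if len(q)>20: c=q.mean(0);print(c,np.linalg.svd(q-c)[2])
```

```text
t 10.45 pos [ 0.5833 -0.0683  0.1826] yaw 85.31 F [ 0.72 -0.28 -0.89] T [-0.056  0.029 -0.023] w 0.05 0.0 q [-0.18  0.32  0.23  1.83 -0.08  1.01 -0.  ] tilt [-0.0117 -0.0014]
d [-0.1229 -0.0038  0.023 ] turn -32.69
scene wing 204 [ 0.55373082 -0.21340318  0.09807427] [ 0.58180469 -0.17184466  0.11394432]
level top 577 [ 0.55718696 -0.13172414  0.07505002] [ 0.59811054 -0.01020368  0.08821157]
[ 0.57497007 -0.07987788  0.08041566] [[-0.11504173 -0.99212412  0.04954918]
 [-0.99244607  0.11265278 -0.04858145]
 [-0.04261698  0.05476378  0.99758946]]
```

View pics/m4.png

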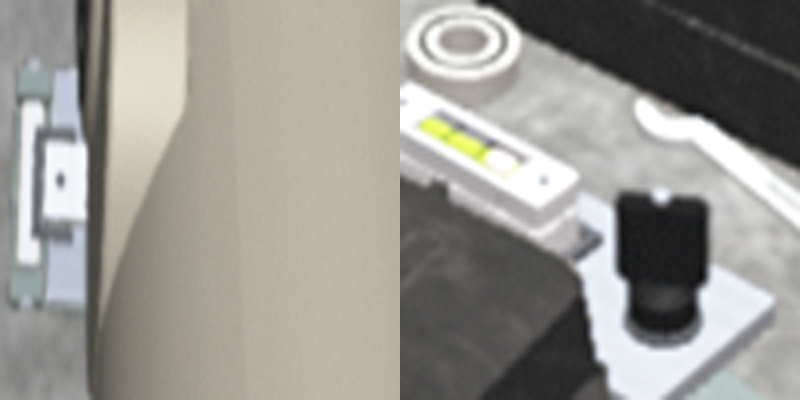

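Level lies in the pocket, glass up, with the bubble at the knob end. Next the knob.

Call:
arm_command --targets '[[[0.04,-0.041,-0.002,0,0],[0.04,-0.041,-0.001,0,0],[0.04,-0.041,0,0,0],[0.04,0,0,0.01,-8.2],[0.04,0,0,0.01,-8.2]]]'

```text
clock: 11.05
position: [0.5673, -0.1919, 0.1582]
tool_rot: [0.63, 0.777, -0.006, -0.007]
force: [0.1, 0.5, -0.2]
width: 0.0402
grasp_force: 0.0
```

Call:
arm_command --targets '[[[0.04,0,0,0,-8.2],[0.04,0,0,0,-8.1],[0.04,0,0,0,0],[0.04,0,0,0,0]]]'

```text
clock: 11.45
position: [0.5678, -0.1905, 0.159]
tool_rot: [0.517, 0.856, -0.005, -0.007]
force: [-0.1, 0.7, 0.0]
width: 0.0401
grasp_force: 0.0
```

Run:
```python
from h import *
delta(.5695,-.190,.083,118)
```

```text
t 11.45 pos [ 0.5678 -0.1905  0.159 ] yaw 117.75 F [-0.08  0.69  0.02] T [-0.018  0.031  0.006] w 0.0401 0.0 q [ 0.09  0.36  0.16  1.82 -0.06  0.98  0.75] tilt [-0.018  -0.0013]
d [-0.0009  0.003   0.0759] turn -0.25
```

Call:
arm_command --targets '[[[0.04,-0.001,0.003,0.01,0],[0.04,0,0,0.025,0],[0.04,0,0,0.025,0],[0.04,0,0,0.014,0],[0.04,0,0,0,0]]]'

```text
clock: 11.95
position: [0.569, -0.1896, 0.0836]
tool_rot: [0.515, 0.857, -0.006, -0.008]
force: [-0.2, -0.3, 0.4]
width: 0.04
grasp_force: 0.0
```

Call:
arm_command --targets '[[[0.005,0,0,0,0],[0.005,0,0,0,0],[0.005,0,0,0,0],[0.005,0,0,0,0],[0.005,0,0,0,0]]]' --force 40

```text
clock: 12.45
position: [0.5702, -0.1904, 0.0864]
tool_rot: [0.515, 0.857, -0.005, -0.006]
force: [-1.8, -1.6, 4.4]
width: 0.0115
grasp_force: 39.9
```

Run:
```python
from h import *
delta(.5695,-.190,.083,118)
```

```text
t 12.45 pos [ 0.5702 -0.1904  0.0864] yaw 117.99 F [-1.8  -1.55  4.39] T [-0.617  0.864 -0.092] w 0.0115 39.92 q [ 0.1   0.45  0.15  1.87 -0.08  0.84  0.77] tilt [-0.0162 -0.002 ]
d [ 0.0007 -0.0004  0.0035] turn -0.01
```

Call:
arm_command --targets '[[[0.005,0,0,0,7.5],[0.005,0,0,0,7.5],[0.005,0,0,0,7.5],[0.005,0,0,0,7.5],[0.005,0,0,0,0]]]'

```text
clock: 12.95
position: [0.5709, -0.1903, 0.0865]
tool_rot: [0.72, 0.694, -0.006, -0.004]
force: [-1.2, -1.5, 5.1]
width: 0.0119
grasp_force: 40.1
```

Run:
```python
from h import *
delta(.5695,-.190,.083,88)
```

```text
t 12.95 pos [ 0.5709 -0.1903  0.0865] yaw 87.88 F [-1.21 -1.53  5.11] T [-0.647 -0.509 -0.031] w 0.0119 40.05 q [ 0.    0.46  0.27  1.88 -0.15  0.84  0.31] tilt [-0.015  -0.0024]
d [ 0.0003 -0.0014  0.0035] turn -0.12
```

Call:
arm_command --targets '[[[0.005,-0.0006,0,0.0025,0],[0.005,-0.0006,0,0.0025,0],[0.005,-0.0006,0,0.0025,0],[0.005,0,0,0,0]]]'

```text
clock: 13.35
position: [0.5707, -0.1922, 0.0788]
tool_rot: [0.718, 0.696, -0.006, -0.005]
force: [1.0, -2.4, 8.0]
width: 0.0122
grasp_force: 40.0
```

Call:
arm_command --targets '[[[0.005,-0.0005,0,0.002,0],[0.005,0,0,0,0]]]'

```text
clock: 13.55
position: [0.5707, -0.1927, 0.077]
tool_rot: [0.718, 0.696, -0.006, -0.005]
force: [-0.3, -0.7, 8.2]
width: 0.0119
grasp_force: 40.0
```

Call:
arm_command --targets '[[[0.005,-0.0005,0,0.002,0],[0.005,0,0,0,0]]]'

```text
clock: 13.75
position: [0.5706, -0.1932, 0.0749]
tool_rot: [0.718, 0.696, -0.006, -0.005]
force: [0.4, -0.8, 8.1]
width: 0.0118
grasp_force: 40.0
```

Call:
arm_command --targets '[[[0.005,-0.0004,0,0.0015,0],[0.005,0,0,0,0]]]'

```text
clock: 13.95
position: [0.5705, -0.1936, 0.0735]
tool_rot: [0.718, 0.696, -0.006, -0.005]
force: [-0.9, -1.1, 8.4]
width: 0.012
grasp_force: 40.0
```

Call:
arm_command --targets '[[[0.005,-0.0004,0,0.0015,0],[0.005,0,0,0,0]]]'

```text
clock: 14.15
position: [0.5706, -0.194, 0.072]
tool_rot: [0.718, 0.696, -0.006, -0.005]
force: [-0.3, -0.9, 7.5]
width: 0.0116
grasp_force: 40.0
```

Run:
```python
from h import *
delta(.5695,-.190,.083,88)
b=camera("scene");S=cloud(b);np.savez("f.npz",b=b["img"],S=S)
save(b,"m5.png",(290,215,390,305),6)
```

```text
t 14.15 pos [ 0.5706 -0.194   0.072 ] yaw 88.26 F [-0.28 -0.85  7.5 ] T [ 0.041 -0.445 -0.01 ] w 0.0116 40.02 q [ 0.01  0.48  0.26  1.89 -0.16  0.81  0.33] tilt [-0.0149 -0.0018]
d [ 0.0039 -0.0013 -0.011 ] turn 0.26
```

View pics/m5.png

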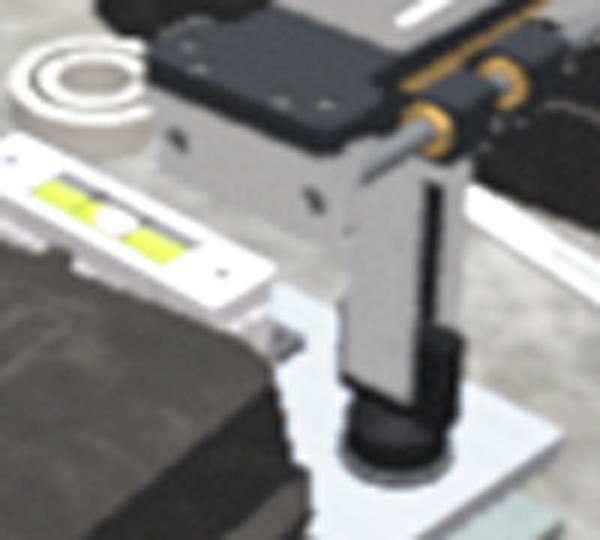

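The knob has turned with the fingers. The bubble, at crop (115,218), is about mid-vial, while only the spring force (7.5 N) is felt. The plate is near level but the foot isn't on the pad yet. I'll hold this height and lengthen the foot until it bears.

Call:
arm_command --targets '[[[0.005,0,0,0,5],[0.005,0,0,0,5],[0.005,0,0,0,0]]]'

```text
clock: 14.5
position: [0.5706, -0.194, 0.0721]
tool_rot: [0.777, 0.63, -0.006, -0.004]
force: [-0.3, -1.8, 7.7]
width: 0.0116
grasp_force: 40.0
```

Call:
arm_command --targets '[[[0.005,0,0,0,5],[0.005,0,0,0,0]]]'

```text
clock: 14.7
position: [0.5707, -0.194, 0.0721]
tool_rot: [0.803, 0.595, -0.007, -0.004]
force: [0.1, -1.7, 7.7]
width: 0.0113
grasp_force: 40.0
```

```bash
cat >> h.py <<'E'
def bubble():
    """bubble offset along table (+ toward hinge), m, from scene pic: yellow-green span vs white gap"""
    b=camera("scene");S=cloud(b);hsv=cv2.cvtColor(b["img"],cv2.COLOR_RGB2HSV)
    v,u=np.mgrid[:420,:560]
    box=(u>285)&(u<345)&(v>225)&(v<275)
    g=box&(hsv[:,:,0]>24)&(hsv[:,:,0]<50)&(hsv[:,:,1]>60)
    # project pixels on plane z of level top
    K=np.array(b["camera_matrix"]);P=np.array(b["pose"])
    def pr(uu,vv,z=.078):
        d=np.stack([(uu-K[0,2])/K[0,0],(vv-K[1,2])/K[1,1],np.ones(len(uu))],-1)@P[:3,:3].T
        return P[:3,3]+d*((z-P[2,3])/d[:,2])[:,None]
    p=pr(u[g],v[g]);d=np.array([np.cos(np.radians(85.5)),np.sin(np.radians(85.5))])
    s=np.sort((p[:,:2]-[.5789,-.0694])@d)*1000
    gaps=np.diff(s);i=gaps.argmax()
    print("green n",len(s),"span",s[[0,-1]].round(1),"largest gap",s[i].round(1),s[i+1].round(1),"off mm",((s[i]+s[i+1])/2-(s[0]+s[-1])/2).round(2))
    h=np.histogram(s,np.arange(-30,31,2));print(h[0])
    t=box&(b["img"].min(2)>215)&(S[:,:,2]>.065)&(S[:,:,2]<.1)
    return b
E
python3 - <<'E'
from h import *
delta(.5695,-.190,.083,88)
bubble()
E
```

```text
t 14.7 pos [ 0.5707 -0.194   0.0721] yaw 73.1 F [ 0.13 -1.7   7.66] T [-0.179 -0.464 -0.102] w 0.0113 40.02 q [-0.04  0.48  0.33  1.89 -0.2   0.82  0.1 ] tilt [-0.0148 -0.0021]
d [ 0.0034 -0.0024 -0.0109] turn -14.9
green n 75 span [-37.2  25.5] largest gap -14.8 0.6 off mm -1.21
[3 3 4 3 3 4 3 3 0 0 0 0 0 0 0 1 1 4 3 2 5 2 4 2 4 2 2 3 0 0]
```

Call:
arm_command --targets '[[[0.005,0,0,0.0006,5],[0.005,0,0,0,0]]]'

```text
clock: 14.95
position: [0.5707, -0.1942, 0.0715]
tool_rot: [0.829, 0.56, -0.007, -0.003]
force: [-0.1, -2.1, 6.7]
width: 0.0115
grasp_force: 40.0
```

Call:
arm_command --targets '[[[0.005,0,0,0,5],[0.005,0,0,0,0]]]'

```text
clock: 15.15
position: [0.5707, -0.1942, 0.0715]
tool_rot: [0.852, 0.523, -0.007, -0.003]
force: [0.1, -2.0, 7.4]
width: 0.0119
grasp_force: 40.0
```

Call:
arm_command --targets '[[[0.005,0,0,0,5],[0.005,0,0,0,0]]]'

```text
clock: 15.35
position: [0.5707, -0.1942, 0.0715]
tool_rot: [0.874, 0.485, -0.007, -0.003]
force: [0.0, -2.5, 6.1]
width: 0.0115
grasp_force: 40.0
```

Call:
arm_command --targets '[[[0.005,0,0,0,5],[0.005,0,0,0,0]]]'

```text
clock: 15.55
position: [0.5708, -0.1942, 0.0715]
tool_rot: [0.895, 0.447, -0.007, -0.002]
force: [0.7, -2.9, 6.9]
width: 0.0119
grasp_force: 40.0
```

Call:
arm_command --targets '[[[0.005,0,0,0,5],[0.005,0,0,0,0]]]'

```text
clock: 15.75
position: [0.5708, -0.1942, 0.0715]
tool_rot: [0.913, 0.407, -0.007, -0.002]
force: [1.0, -1.8, 7.0]
width: 0.0115
grasp_force: 40.0
```

Call:
arm_command --targets '[[[0.005,0,0,0,5],[0.005,0,0,0,0]]]'

```text
clock: 15.95
position: [0.5708, -0.1943, 0.0716]
tool_rot: [0.93, 0.367, -0.007, -0.002]
force: [0.1, -1.8, 11.6]
width: 0.0115
grasp_force: 40.0
```

Call:
arm_command --targets '[[[0.005,0,0,0,5],[0.005,0,0,0,0]]]'

```text
clock: 16.15
position: [0.5709, -0.1942, 0.0719]
tool_rot: [0.945, 0.326, -0.007, -0.001]
force: [-1.9, -1.3, 14.8]
width: 0.0116
grasp_force: 40.0
```

Run:
```python
from h import *
delta(.5695,-.190,.083,118)
bubble()
```

```text
t 16.15 pos [ 0.5709 -0.1942  0.0719] yaw 38.09 F [-1.93 -1.25 14.81] T [-0.24   0.03  -0.018] w 0.0116 40.01 q [-0.15  0.51  0.48  1.89 -0.31  0.83 -0.41] tilt [-0.0143 -0.0021]
d [ 0.0014 -0.0043 -0.0111] turn -79.91
green n 76 span [-37.2  24.2] largest gap -14.5 0.6 off mm -0.42
[3 3 4 3 3 4 3 4 0 0 0 0 0 0 0 1 1 4 3 2 5 2 4 3 4 2 2 2 0 0]
```

Call:
arm_command --targets '[[[0.005,0,0,0.0004,0],[0.005,0,0,0,0],[0.005,0,0,0,0],[0.005,0,0,0,0],[0.005,0,0,0,0]]]'

```text
clock: 16.7
position: [0.5709, -0.1943, 0.0717]
tool_rot: [0.945, 0.328, -0.007, -0.001]
force: [-1.7, 0.3, 18.0]
width: 0.0119
grasp_force: 40.0
```

Call:
arm_command --targets '[[[0.005,0,0,0,0],[0.005,0,0,0,0],[0.005,0,0,0,0],[0.005,0,0,0,0],[0.005,0,0,0,0]]]'

```text
clock: 17.2
position: [0.5709, -0.1943, 0.0717]
tool_rot: [0.945, 0.328, -0.007, -0.001]
force: [-2.4, -1.0, 18.6]
width: 0.0122
grasp_force: 40.0
```

Call:
arm_command --targets '[[[0.005,0,0,0,0],[0.005,0,0,0,0],[0.005,0,0,0,0],[0.005,0,0,0,0],[0.005,0,0,0,0]]]'

```text
clock: 17.7
position: [0.5709, -0.1943, 0.0717]
tool_rot: [0.945, 0.328, -0.007, -0.001]
force: [-2.1, -1.5, 18.8]
width: 0.0118
grasp_force: 40.0
```

Run:
```python
from h import *
delta(.5695,-.190,.083,118)
b=bubble(); save(b,"m6.png",(285,225,345,275),12)
```

```text
t 17.7 pos [ 0.5709 -0.1943  0.0717] yaw 38.26 F [-2.06 -1.52 18.77] T [-0.144  0.27  -0.06 ] w 0.0118 40.01 q [-0.15  0.51  0.48  1.89 -0.31  0.82 -0.41] tilt [-0.0142 -0.0019]
d [ 0.0014 -0.0043 -0.0113] turn -79.74
green n 75 span [-37.2  24.2] largest gap -14.8 0.6 off mm -0.57
[3 3 4 3 3 4 2 3 0 0 0 0 0 0 0 1 1 4 3 2 5 2 4 3 4 3 2 2 0 0]
```

View pics/m6.png

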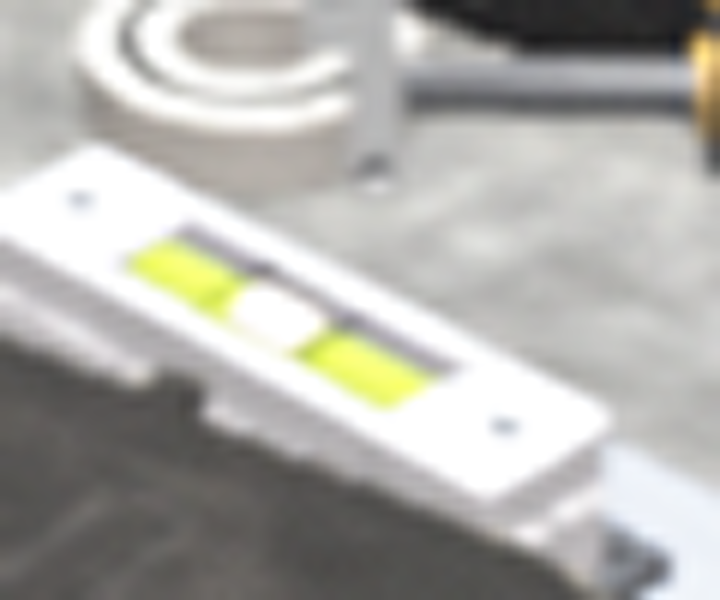

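Bubble (crop ~230–328) lies between the two dark lines, slightly towards the knob. I'll take a finer profile along the vial.

Run:
```python
from h import *
from scipy.ndimage import map_coordinates
im=np.mean([camera("scene")["img"] for _ in range(4)],0)
# vial centreline in crop px (12x): (148,265)->(410,393)
for off in (-12,0,12):
  n=45;t=np.linspace(-.08,1.08,n);x=148+(410-148)*t+off*.44;y=265+(393-265)*t-off*.9
  px=285+(x+.5)/12-.5;py=225+(y+.5)/12-.5
  print(off);[print(c,map_coordinates(im[:,:,i],[py,px],order=1).astype(int)) for i,c in ((1,"G"),(2,"B"))]
```

```text
-12
G [238 237 243 246 246 246 247 248 247 247 245 240 238 240 244 246 247 248
 248 249 251 251 251 251 246 235 219 224 238 246 249 249 249 249 249 249
 249 249 249 250 251 253 254 254 255]
B [223 192 173 171 162 154 159 164 158 150 148 132 123 133 150 179 216 232
 239 242 245 245 245 246 225 186 126 115 113 112 115 123 116 111 115 115
 111 110 120 132 172 217 246 253 255]
0
G [237 237 243 247 249 250 250 250 251 250 249 244 238 238 243 251 253 253
 254 254 254 255 255 254 253 246 233 227 234 248 253 253 253 253 253 253
 253 253 253 253 254 254 254 254 255]
B [218 169 137 115 107 109 112 109 110 113 109 100  95 102 125 185 225 251
 254 254 254 255 255 253 248 219 171 123 100 101 110 115 116 117 117 117
 118 116 115 115 122 165 214 247 255]
12
G [251 246 245 248 253 253 254 254 254 254 253 253 248 242 243 251 254 255
 255 255 255 255 255 255 255 255 245 232 224 233 243 247 252 253 252 250
 253 252 249 251 250 248 247 253 255]
B [251 227 177 137 115 116 117 119 119 120 119 115 109 105 123 166 224 249
 254 255 255 255 255 255 255 255 216 164 122 105 114 124 128 129 130 130
 128 129 128 125 128 145 181 223 249]
```

The bubble is about 1 mm off towards the knob. I'll shorten the foot by about 0.55 mm and follow it down.

Call:
arm_command --targets '[[[0.005,0,0,0.0003,-2.5],[0.005,0,0,0.0003,-2.5],[0.005,0,0,0,0],[0.005,0,0,0,0],[0.005,0,0,0,0]]]'

```text
clock: 18.45
position: [0.5708, -0.1943, 0.0711]
tool_rot: [0.93, 0.369, -0.007, -0.002]
force: [-2.5, -1.2, 19.3]
width: 0.0117
grasp_force: 40.0
```

Call:
arm_command --targets '[[[0.005,0,0,0,0],[0.005,0,0,0,0],[0.005,0,0,0,0],[0.005,0,0,0,0],[0.005,0,0,0,0]]]'

```text
clock: 18.95
position: [0.5709, -0.1943, 0.0711]
tool_rot: [0.93, 0.369, -0.007, -0.002]
force: [-1.9, -1.2, 17.8]
width: 0.0114
grasp_force: 40.0
```

Call:
arm_command --targets '[[[0.005,0,0,0,0],[0.005,0,0,0,0],[0.005,0,0,0,0],[0.005,0,0,0,0],[0.005,0,0,0,0]]]'

```text
clock: 19.45
position: [0.5708, -0.1943, 0.0711]
tool_rot: [0.93, 0.369, -0.007, -0.002]
force: [-2.3, -0.8, 17.8]
width: 0.0117
grasp_force: 40.0
```

Run:
```python
from h import *
from scipy.ndimage import map_coordinates
delta(.5695,-.190,.083,118)
im=np.mean([camera("scene")["img"] for _ in range(4)],0)
n=45;t=np.linspace(-.08,1.08,n);x=148+(410-148)*t;y=265+(393-265)*t
px=285+(x+.5)/12-.5;py=225+(y+.5)/12-.5
[print(c,map_coordinates(im[:,:,i],[py,px],order=1).astype(int)) for i,c in ((1,"G"),(2,"B"))]
```

```text
t 19.45 pos [ 0.5708 -0.1943  0.0711] yaw 43.27 F [-2.27 -0.75 17.75] T [-0.219  0.37   0.141] w 0.0117 40.02 q [-0.13  0.51  0.46  1.89 -0.29  0.82 -0.34] tilt [-0.0142 -0.002 ]
d [ 0.0019 -0.0042 -0.0119] turn -74.73
G [236 236 242 247 249 250 250 250 251 251 249 241 230 230 238 250 254 254
 254 254 254 255 255 254 252 242 226 222 231 247 253 254 254 254 254 253
 254 254 254 254 254 253 252 253 254]
B [219 172 139 115 106 108 111 109 110 112 108  97  89 109 149 221 247 253
 255 254 254 255 255 251 242 201 141 105  94 103 111 116 117 117 117 118
 118 117 116 114 116 146 192 239 255]
```

```bash
python3 -c "
from h import *
print(hand_in())"
```

```text
the job is handed in; nothing more can be done
None
```

The job is handed in, though the judge returned no verdict: the level lies released in the pocket, glass up, bubble about 0.3 mm off centre by camera, the fingers still hold the knob with a 40 N grip, the foot presses on its pad with roughly 10 N (estimated), and the arm touched none of the three bystander parts as far as I can tell.

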